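# Clear the stacked laundry things off the caddy lid

### The arm

A 6-joint arm with a two-finger parallel gripper is mounted at the origin on the work surface. World frame = base frame: x ahead of the robot, y to its left, z up, the work surface at z = 0. Lengths are in m, angles in rad, forces in N, time in s.
With the tool pointing down it reaches from about 0.275 to 0.825 m from the base axis. Payload 4.9 kg.
Tool frame: the origin (TCP) lies on the mounting face of the last link; the fingertips stand 173 mm ahead of it and the grasp point (between the pads) lies ahead of it (manip.hold_point_z is the z of the grasp point in the tool frame, in m); z points along the fingers, y is the line along which they close (so a half turn about z gives the same grasp; the last joint's range is limited). The gripper opens to 85 mm and grips with 20 to 120 N. Pads are 22 mm wide; open, the fingers measure 114 mm over their backs; the gripper's body (76 mm by 85 mm) begins 54 mm behind the grasp point. The pads swing forward as they close: fully open they stand 13 mm farther back than shut.
Start: joints at [0.967, 0.326, -0.193, 1.052, 0, 1.437], TCP at [0.249, 0.49, 0.405] pointing down, gripper open.
Joint ranges: [-2.65, 2.65], [-0.97, 1.79], [-1.3, 1.35], [-1.93, 2.1], [-1.47, 1.37], [-3.14, 3.14]. Speed limits (rad/s): [2.57, 2.57, 3.14, 3.14, 3.14, 3.14].

### API

Orientations are given as a unit quaternion [x, y, z, w].
In Python, from bench import manip gives the robot as it stands. The module is installed in compiled form; this text tells all that it offers.
- The arm moves only by the tool move_arm, never from a script. Its argument "targets" is a list of rows, each a list of 7 numbers: the opening, from 0 (shut) to 1 (fully open), then the shift along the tool's x, y, z in units of 0.3 m (1.0 is 0.3 m), then the turn, a rotation vector about the tool's x, y, z in units of 60 degrees (1.0 is 60 degrees). In form: [[grip, tx, ty, tz, wx, wy, wz], ...]. A call has 1 to 20 rows; each row is the pose to reach, as a shift and turn from the pose commanded when the call began, along the tool's axes at that moment; what a row does not reach only later rows make up. A row lasts 1/10 s, in which the tool goes at most 50 mm and 8.59 degrees, less where a joint would pass 70% of its speed; a pose out of reach is approached as far as the arm can. A call with a number of a shift or a turn outside -1 to 1 is refused whole. A call with a gripper value outside its range is refused whole. The fingers move at their own pace and stop on an object; "newtons" is the grip in N (left out, the last holds). Time passes only in rows, so rows that repeat a pose let the fingers close. It gives the time, the measured TCP pose, the force, the opening and the grip force at its end, in the units of the state.
- manip.state(): the state, without advancing time (a new reading comes with each control period).
- manip.camera(name): name is "scene" or "top"; returns a dict with "img" (480x640x3 uint8, red, green, blue), "K" (3x3 intrinsics, pixels), "D" ([k1, k2, p1, p2, k3] as OpenCV has them; the pictures are not rectified), "cam_to_world" (4x4, takes a point from camera to world coordinates). Camera axes: x right, y down, z forward; pixel columns grow to the right and rows downward; lengths in m; the calibration is good to about 2 mm. A picture is of the moment at which its call begins. There is no depth.
- manip.hand_in(): hands the job in; it is judged then, once.
Trained networks look in the newest picture that a camera, given by its name, has taken for a name from the list of things; names that differ only in an ending like _2 or _b are one class to them, and where a whole thing is asked for, a point or a joint stands for the part that bears it (a point fixed in the world has none). Each returns a list of dicts, best first, with "score" (0 to 1); they miss things now and then, are a little off and sometimes report something else, mostly with a low value. They report only what shows in the picture. A call takes as long as a camera call.
- manip.cut_out(camera, target): "mask" (480x640 bool, what is visible of it) and "at" ([column, row] in pixels, amid what is visible of it).
The state is a dict: "time": time; "qpos": joint angles; "dq": joint speeds; "tau": joint torques, N m; "position": TCP position; "eef_rot": TCP orientation; "ft_force": force on the tool from outside, world axes, zero at the start; "ft_torque": the same for the moment, N m; "opening": opening from 0.0 (shut) to 1.0 (fully open); "finger_force": force on a finger pad.
Only numpy, scipy, OpenCV 4.12 (cv2) and the standard library are available. Lean on these libraries where they do the work, as an engineer would, in place of code of your own. Each camera call takes 0.05 s, during which the arm holds its last target. There are 200 camera calls.

### The job

The grey caddy's lid is blocked by two stacks. Take them apart and set each thing upright and centred on the mat of its own colour: first move the amber jar to the brown round mat and the red scoop to the red round mat, and only then the blue and yellow boxes to the blue and yellow mats, lying square along the mat. Keep everything upright, set each thing down gently rather than dropping it, and leave the green spray bottle where it stands.

Things in the scene. Friction and masses are not known exactly. Their poses are not given: they have to be found in the camera images.
- jar: closed amber glass jar with a black screw lid, round, 54 mm across, 60 mm tall over the lid (glass to 46 mm, lid 52 mm across from 50 to 60 mm), about 0.22 kg; origin at the centre of its underside, z up. It starts standing on the middle of one of the two boxes
- scoop: red plastic measuring scoop, an open cup with a flat bottom: 42 mm across at the foot, 46 mm across at the rim, 42 mm tall, wall 3 mm, about 0.06 kg; a flat handle 12 mm wide and 5 mm thick, level just below the rim (35 to 40 mm up), sticks out along its +x to 63 mm from the cup's axis. Origin at the centre of the cup's underside, z up. It can be gripped across the cup along its y. It starts standing on the middle of the other box; which box is under which varies
- blue_box: rigid blue plastic box, closed, 100 (x) x 56 (y) x 40 (z) mm, about 0.28 kg, a thin black seam round it; origin at the centre of its underside, z up, x along its length. It starts flat on the caddy lid with its length roughly across the caddy's short side, with the jar or the scoop standing on its middle
- yellow_box: rigid yellow plastic box, closed, 100 (x) x 56 (y) x 40 (z) mm, about 0.28 kg, a thin black seam round it; origin at the centre of its underside, z up, x along its length. It starts flat on the caddy lid with its length roughly across the caddy's short side, with the jar or the scoop standing on its middle
- jar_mat: brown round flat mat, 84 mm across and 5 mm thick, fixed to the tiles; origin at the centre of its underside (on the tiles, so the mat's top is 5 mm above its origin)
- scoop_mat: red round flat mat, 84 mm across and 5 mm thick, fixed to the tiles; origin at the centre of its underside (on the tiles, so the mat's top is 5 mm above its origin)
- blue_mat: blue rectangular flat mat, 124 (x) x 80 (y) x 5 mm, fixed to the tiles; origin at the centre of its underside (the mat's top is 5 mm above it), x along its length
- yellow_mat: yellow rectangular flat mat, 124 (x) x 80 (y) x 5 mm, fixed to the tiles; origin at the centre of its underside (the mat's top is 5 mm above it), x along its length
- caddy: grey plastic caddy with a shut sliding lid, fixed, 160 (x) x 270 (y) x 60 (z) mm; origin at the centre of its underside, z up. The lid's top is 60 mm above the origin; black side rails at y = +-130 mm and three small black ridges at its -x edge rise 4 mm above the lid. The stacks stand side by side on the lid, about 62 mm either side of its middle along y
- spray: closed green spray bottle with a white trigger head, loose, 68 mm across, 203 mm tall, head reaching 61 mm out along its -x, 0.45 kg; origin at the centre of its underside. A bystander on the right; a chrome clamp bracket (fixed, 55 mm tall) stands on the left, and a low white tub of clothes pegs (65 mm tall) beyond the mats

How it is judged:
By the outcome, as a careful person would: the job done as asked, in the order asked, and still so for the second after the job is handed in, with the robot touching nothing.
It also fails if it takes over 120 s, if anything falls off the work surface, if the arm or the gripper's body presses on something with over 40 N, if the wrist force passes 120 N, or if a joint passes its speed limit or range.

## Working session

There is one attempt and no reset: what is moved stays moved. The work goes in short steps, Python scripts to look and compute and a tool call to move; the robot and the scene stay as the last step left them, time stands still between calls to the robot, and variables do not carry over. Pictures are saved under pics/ and viewed, at most 14 in all, crops included, and the job is handed in when it is done.

Besides the shell and the picture viewer there is one more tool, called as a command line: name --pt "numbers of a row" for each row, then --argument value for the rest. move_arm: Moves the arm, as the interface text tells. Its arguments: {"type":"object","properties":{"targets":{"type":"array","items":{"type":"array","items":{"type":"number"}}},"newtons":{"type":"number"}},"required":["targets"]}

```bash
mkdir -p pics; python3 - <<'E'
from bench import manip
import cv2,numpy as np
s=manip.state()
print({k:np.round(v,3).tolist() for k,v in s.items()},manip.hold_point_z)
for c in ("scene","top"):
    d=manip.camera(c); cv2.imwrite(f"pics/{c}0.png",d["img"][:,:,::-1]); print(d["K"],d["D"],np.round(d["cam_to_world"],3))
E
```

```text
{'time': 0.0, 'qpos': [0.967, 0.327, -0.194, 1.052, -0.0, 1.437], 'dq': [-0.001, -0.0, -0.001, 0.001, 0.002, -0.0], 'tau': [-0.001, -44.34, 26.244, 0.015, -0.0, -0.0], 'position': [0.249, 0.49, 0.404], 'eef_rot': [0.233, 0.973, -0.001, -0.0], 'ft_force': [-0.589, -0.162, 0.664], 'ft_torque': [0.045, -0.028, -0.019], 'finger_force': 0.0, 'opening': 0.999} 0.1547
[[513.2752647    0.         316.59089985]
 [  0.         513.2752647  233.99161348]
 [  0.           0.           1.        ]] [0.02012417 0.         0.         0.         0.        ] [[-0.632  0.527 -0.569  1.11 ]
 [ 0.775  0.423 -0.47   0.403]
 [-0.007 -0.737 -0.676  0.831]
 [ 0.     0.     0.     1.   ]]
[[461.1602751    0.         317.4526799 ]
 [  0.         461.1602751  242.48710755]
 [  0.           0.           1.        ]] [0.04223233 0.         0.         0.         0.        ] [[ 0.012 -0.989  0.146  0.363]
 [-1.    -0.012  0.007 -0.125]
 [-0.006 -0.146 -0.989  1.186]
 [ 0.     0.     0.     1.   ]]
```

View pics/top0.png

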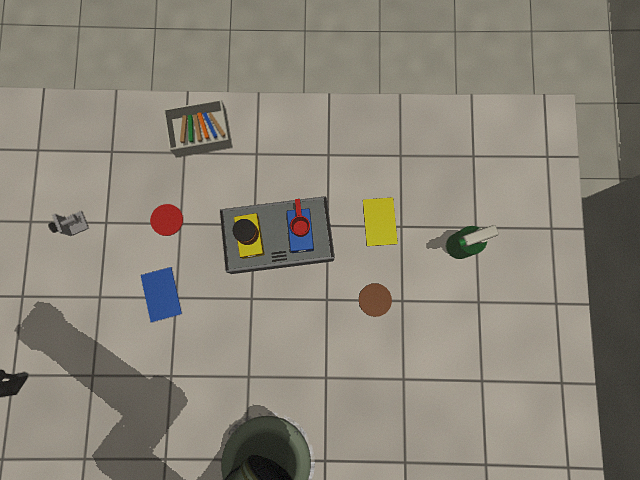

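View pics/scene0.png

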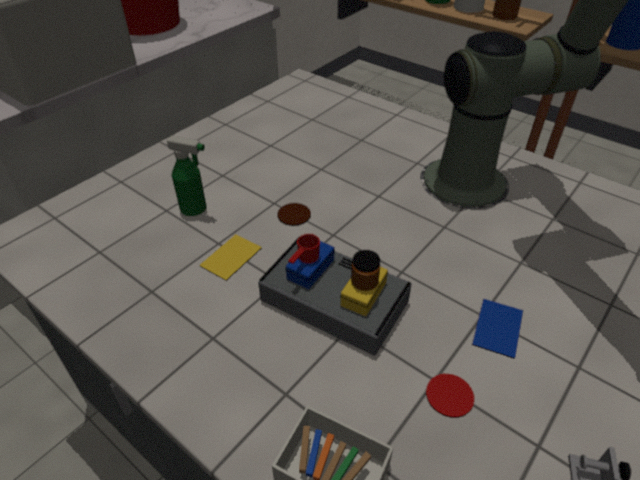

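```bash
cat > h.py <<'E'
from bench import manip
import cv2,numpy as np
from scipy.optimize import minimize
from scipy.spatial.transform import Rotation as R
def cyl(r,z,n=40,r2=None):
    a=np.linspace(0,2*np.pi,n,endpoint=False); o=[]
    for rr,zz in zip(r,z): o+= [np.c_[rr*np.cos(a),rr*np.sin(a),zz+0*a]]
    return np.vstack(o)
def box(x,y,z): return np.array([[i*x/2,j*y/2,k*z] for i in(-1,1) for j in(-1,1) for k in(0,1)])
M={'jar':cyl([.027,.027,.026,.026],[0,.046,.05,.06]),
 'scoop':np.vstack([cyl([.021,.023],[0,.042]),[[.063,s*.006,z] for s in(-1,1) for z in(.035,.04)]]),
 'blue_box':box(.1,.056,.04),'yellow_box':box(.1,.056,.04),
 'jar_mat':cyl([.042,.042],[0,.005]),'scoop_mat':cyl([.042,.042],[0,.005]),
 'blue_mat':box(.124,.08,.005),'yellow_mat':box(.124,.08,.005),'caddy':box(.16,.27,.062),
 'spray':cyl([.034,.034],[0,.1])}
def proj(d,P):
    T=np.linalg.inv(d['cam_to_world']); 
    return cv2.projectPoints(P@T[:3,:3].T+T[:3,3],np.zeros(3),np.zeros(3),d['K'],d['D'])[0][:,0]
def back(d,uv,z):
    n=cv2.undistortPoints(np.array([[uv]],float),d['K'],d['D'])[0,0]
    T=d['cam_to_world']; v=T[:3,:3]@[n[0],n[1],1]; o=T[:3,3]
    return o+v*(z-o[2])/v[2]
def hullm(p):
    m=np.zeros((480*4,640*4),np.uint8)
    cv2.fillConvexPoly(m,cv2.convexHull(np.round((p+.5)*4).astype(np.int32)),1); return m>0
def look(names,cams=('top','scene')):
    D={c:manip.camera(c) for c in cams}; out={c:{} for c in cams}
    for c in cams:
        for n in names:
            r=manip.cut_out(c,n)
            if r: out[c][n]=r[0]
    return D,out
def fit(name,z,D,out,yaws=(0,),ztop=None):
    obs=[]
    for c in D:
        if name in out[c]:
            m=out[c][name]['mask'].astype(np.uint8)
            k,l,st,_=cv2.connectedComponentsWithStats(m); m=l==1+np.argmax(st[1:,4])
            y,x=np.nonzero(m); pts=np.vstack([np.c_[x+a,y+b] for a in(-.5,.5) for b in(-.5,.5)]).astype(float)
            obs.append((D[c],hullm(pts)))
    c0='top' if name in out['top'] else list(D)[-1]
    p0=back(D[c0],out[c0][name]['at'],z+M[name][:,2].max()/2)
    def cost(q):
        Rm=R.from_euler('z',q[2]).as_matrix(); P=M[name]@Rm.T+[q[0],q[1],z]; s=0
        for d,m in obs:
            h=hullm(proj(d,P)); s+=1-(h&m).sum()/(h|m).sum()
        return s/len(obs)
    best=None
    for w in yaws:
        q0=np.array([p0[0],p0[1],w]); S=np.vstack([q0,q0+[.01,0,0],q0+[0,.01,0],q0+[0,0,.2]])
        r=minimize(cost,q0,method='Nelder-Mead',options=dict(initial_simplex=S,xatol=2e-4,fatol=1e-4,maxfev=150))
        if best is None or r.fun<best.fun: best=r
    return best.x,best.fun,len(obs)
def tool():
    s=manip.state(); return np.array(s['position']),R.from_quat(s['eef_rot'])
E
python3 - <<'E'
from h import *
zs={'jar':.1,'scoop':.1,'blue_box':.06,'yellow_box':.06,'caddy':0}
D,o=look(list(M))
for n in M:
    x,f,k=fit(n,zs.get(n,0),D,o,(0,) if n in('jar','jar_mat','scoop_mat','spray') else (-.5,0,.5))
    print(n,np.round(x[:2],4),'yaw %.1f'%np.degrees(x[2]),'cost %.3f'%f,k,[round(o[c][n]['score'],2) for c in o if n in o[c]])
E
```

```text
jar [0.5416 0.0502] yaw 0.9 cost 0.063 2 [0.56, 0.78]
scoop [ 0.556  -0.0767] yaw 7.7 cost 0.088 2 [0.82, 0.92]
blue_box [ 0.5526 -0.0737] yaw 7.0 cost 0.296 2 [0.72, 0.89]
yellow_box [0.5395 0.05  ] yaw 9.4 cost 0.123 2 [0.67, 0.68]
jar_mat [ 0.3919 -0.2647] yaw 17.2 cost 0.073 2 [0.59, 0.59]
scoop_mat [0.5912 0.2765] yaw -1.0 cost 0.051 1 [0.64]
blue_mat [0.399  0.2797] yaw 16.2 cost 0.044 2 [0.96, 0.62]
yellow_mat [ 0.5954 -0.2773] yaw 3.8 cost 0.034 1 [0.55]
caddy [ 0.5504 -0.0151] yaw 7.8 cost 0.022 1 [0.59]
spray [ 0.5333 -0.4804] yaw -1.6 cost 0.376 2 [0.64, 0.75]
```

```bash
cat >> h.py <<'E'
def row(x,y,z,ang):
    "row for grasp point at x,y,z, closing line at ang deg (world), tool down, from the measured pose"
    p,r=tool(); a=np.radians(ang); Y=np.array([np.cos(a),np.sin(a),0]); Z=np.array([0,0,-1.]); X=np.cross(Y,Z)
    t=R.from_matrix(np.c_[X,Y,Z]); tgt=np.array([x,y,z])-Z*manip.hold_point_z
    return np.round(np.r_[r.inv().apply(tgt-p)/.3,(r.inv()*t).as_rotvec()/np.radians(60)],3).tolist()
E
python3 - <<'E'
from h import *
print(row(.5415,.05,.24,97.7))
E
```

```text
[-1.534, -0.868, 0.033, 0.0, 0.0, -0.577]
```

move_arm --pt "1 -0.1 -0.06 0 0 0 -0.1" --pt "1 -0.2 -0.12 0 0 0 -0.2" --pt "1 -0.3 -0.17 0 0 0 -0.3" --pt "1 -0.4 -0.23 0 0 0 -0.4" --pt "1 -0.5 -0.29 0 0 0 -0.5" --pt "1 -0.6 -0.35 0 0 0 -0.577" --pt "1 -0.7 -0.4 0 0 0 -0.577" --pt "1 -0.8 -0.45 0 0 0 -0.577" --pt "1 -0.9 -0.51 0 0 0 -0.577" --pt "1 -0.9 -0.51 0 0 0 -0.577" --newtons 30

```text
time: 2.2
position: [0.4223, 0.2292, 0.4048]
eef_rot: [-0.065, 0.998, -0.0, 0.001]
ft_force: [0.1, 0.5, -0.6]
opening: 1.0
finger_force: 0.0
```

```bash
python3 - <<'E'
from h import *
print(row(.5415,.05,.24,97.7),tool()[0])
E
```

```text
[-0.317, -0.644, 0.035, -0.001, 0.001, -0.005] [0.4223439  0.22921562 0.40480237]
```

move_arm --pt "1 -0.08 -0.16 0.03 0 0 0" --pt "1 -0.16 -0.32 0.03 0 0 0" --pt "1 -0.24 -0.48 0.03 0 0 0" --pt "1 -0.317 -0.644 0.035 0 0 0" --pt "1 -0.317 -0.644 0.035 0 0 0" --pt "1 -0.317 -0.644 0.035 0 0 0" --pt "1 -0.317 -0.644 0.035 0 0 0"

```text
time: 2.9
position: [0.54, 0.0538, 0.3939]
eef_rot: [-0.067, 0.998, 0.0, -0.001]
ft_force: [-0.2, 0.1, 0.4]
opening: 1.0
finger_force: 0.0
```

```bash
python3 - <<'E'
from h import *
print(row(.5415,.05,.13,97.7),tool()[0])
d=manip.camera('scene'); cv2.imwrite('pics/s1.png',cv2.resize(d['img'][150:400,200:520,::-1],(768,600)))
E
```

```text
[-0.004, -0.014, 0.364, 0.001, -0.001, 0.0] [0.54004743 0.05383128 0.39391121]
```

View pics/s1.png

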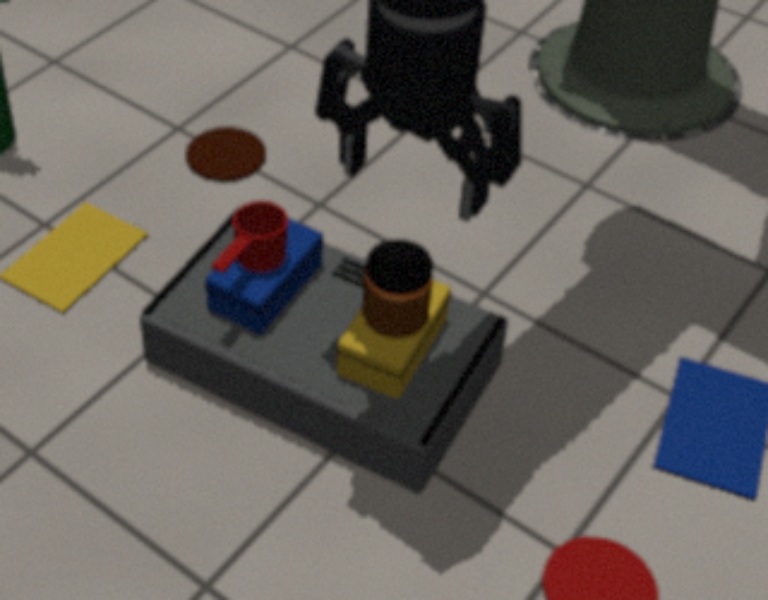

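move_arm --pt "1 -0.004 -0.014 0.08 0 0 0" --pt "1 -0.004 -0.014 0.16 0 0 0" --pt "1 -0.004 -0.014 0.24 0 0 0" --pt "1 -0.004 -0.014 0.31 0 0 0" --pt "1 -0.004 -0.014 0.364 0 0 0" --pt "1 -0.004 -0.014 0.364 0 0 0" --pt "1 -0.004 -0.014 0.364 0 0 0" --pt "0 -0.004 -0.014 0.364 0 0 0" --pt "0 -0.004 -0.014 0.364 0 0 0" --pt "0 -0.004 -0.014 0.364 0 0 0" --pt "0 -0.004 -0.014 0.364 0 0 0" --pt "0 -0.004 -0.014 0.364 0 0 0" --pt "0 -0.004 -0.014 0.364 0 0 0" --pt "0 -0.004 -0.014 0.364 0 0 0" --pt "0 -0.004 -0.014 0.364 0 0 0"

```text
time: 4.45
position: [0.5428, 0.0493, 0.2862]
eef_rot: [-0.067, 0.998, 0.0, 0.001]
ft_force: [-1.0, 1.4, 6.3]
opening: 0.623
finger_force: 31.5
```

```bash
python3 - <<'E'
from h import *
p=tool()[0];print(p,manip.state()['opening'])
print(row(.5415,.05,.23,97.7),row(.3919,-.2647,.23,97.7))
E
```

```text
[0.54277528 0.04927753 0.28623995] 0.6225288176529699
[0.003, 0.003, -0.328, 0.001, 0.002, 0.0] [0.638, -0.969, -0.33, 0.001, 0.002, 0.0]
```

move_arm --pt "0 0 0 -0.05 0 0 0" --pt "0 0 0 -0.12 0 0 0" --pt "0 0 0 -0.19 0 0 0" --pt "0 0 0 -0.26 0 0 0" --pt "0 0.01 -0.02 -0.31 0 0 0" --pt "0 0.05 -0.07 -0.33 0 0 0" --pt "0 0.1 -0.15 -0.33 0 0 0" --pt "0 0.16 -0.24 -0.33 0 0 0" --pt "0 0.22 -0.33 -0.33 0 0 0" --pt "0 0.28 -0.42 -0.33 0 0 0" --pt "0 0.34 -0.51 -0.33 0 0 0" --pt "0 0.4 -0.6 -0.33 0 0 0" --pt "0 0.46 -0.69 -0.33 0 0 0" --pt "0 0.51 -0.77 -0.33 0 0 0" --pt "0 0.56 -0.85 -0.33 0 0 0" --pt "0 0.6 -0.91 -0.33 0 0 0" --pt "0 0.625 -0.95 -0.33 0 0 0" --pt "0 0.638 -0.969 -0.33 0 0 0" --pt "0 0.638 -0.969 -0.33 0 0 0" --pt "0 0.638 -0.969 -0.33 0 0 0"

```text
time: 6.45
position: [0.3918, -0.2641, 0.3839]
eef_rot: [-0.067, 0.998, 0.0, -0.0]
ft_force: [-0.2, -0.1, -2.8]
opening: 0.623
finger_force: 32.8
```

```bash
python3 - <<'E'
from h import *
D,o=look(['jar','jar_mat'])
p=tool()[0];print(p, row(.3919,-.2647,.036,97.7),manip.state()['ft_force'],manip.state()['opening'])
x,f,k=fit('jar',p[2]-.1547-.0315,D,o);print(x,f,k)
D['top']['img']; cv2.imwrite('pics/s2.png',np.hstack([cv2.resize(D['scene']['img'][100:300,200:400,::-1],(400,400)),cv2.resize(D['top']['img'][200:400,270:470,::-1],(400,400))]))
E
```

```text
[ 0.39189753 -0.26417232  0.38401035] [0.0, -0.002, 0.644, 0.0, 0.0, 0.001] [ 0.07182187  0.12193705 -3.90041813] 0.6219667293028701Traceback (most recent call last):
  File "<stdin>", line 4, in <module>
  File "h.py", line 42, in fit
    p0=back(D[c0],out[c0][name]['at'],z+M[name][:,2].max()/2)
                  ~~~~~~~^^^^^^
KeyError: 'jar'
```

move_arm --pt "0 0 -0.002 0.06 0 0 0" --pt "0 0 -0.002 0.14 0 0 0" --pt "0 0 -0.002 0.22 0 0 0" --pt "0 0 -0.002 0.3 0 0 0" --pt "0 0 -0.002 0.38 0 0 0" --pt "0 0 -0.002 0.46 0 0 0" --pt "0 0 -0.002 0.53 0 0 0" --pt "0 0 -0.002 0.58 0 0 0" --pt "0 0 -0.002 0.61 0 0 0" --pt "0 0 -0.002 0.625 0 0 0" --pt "0 0 -0.002 0.632 0 0 0" --pt "0 0 -0.002 0.636 0 0 0" --pt "0 0 -0.002 0.636 0 0 0" --pt "0 0 -0.002 0.636 0 0 0"

```text
time: 8.15
position: [0.392, -0.2654, 0.1937]
eef_rot: [-0.067, 0.998, -0.0, 0.0]
ft_force: [-0.1, -0.2, -2.9]
opening: 0.623
finger_force: 32.9
```

move_arm --pt "0 0 0.003 0.003 0 0 0" --pt "0 0 0.003 0.006 0 0 0" --pt "0 0 0.003 0.008 0 0 0" --pt "0 0 0.003 0.009 0 0 0" --pt "0 0 0.003 0.009 0 0 0"

```text
time: 8.65
position: [0.3916, -0.2644, 0.1912]
eef_rot: [-0.067, 0.998, -0.0, 0.0]
ft_force: [-3.0, 1.5, 6.6]
opening: 0.624
finger_force: 33.9
```

move_arm --pt "0.75 0 0 0 0 0 0" --pt "0.85 0 0 0 0 0 0" --pt "1 0 0 0 0 0 0" --pt "1 0 0 0 0 0 0" --pt "1 0 0 0 0 0 0" --pt "1 0 0 -0.08 0 0 0" --pt "1 0 0 -0.2 0 0 0" --pt "1 0 0 -0.32 0 0 0" --pt "1 0 0 -0.44 0 0 0" --pt "1 0 0 -0.56 0 0 0" --pt "1 -0.05 0.08 -0.6 0 0 0" --pt "1 -0.15 0.22 -0.6 0 0 0" --pt "1 -0.15 0.22 -0.6 0 0 0"

```text
time: 9.95
position: [0.4287, -0.1894, 0.3711]
eef_rot: [-0.07, 0.998, 0.001, 0.001]
ft_force: [-0.8, -1.5, -0.1]
opening: 1.0
finger_force: 0.0
```

```bash
python3 - <<'E'
from h import *
D,o=look(['jar','jar_mat','yellow_box','scoop','blue_box'])
for n,z in (('jar',.005),('jar_mat',0),('yellow_box',.06),('scoop',.1),('blue_box',.06)):
  for c in (('top',),('scene',)):
    try: 
      x,f,k=fit(n,z,{c[0]:D[c[0]]},{c[0]:o[c[0]],'top':o[c[0]]},(0,.15));print(n,c,np.round(x,4),round(f,3))
    except Exception as e: print(n,c,e)
print(row(.556,-.0767,.24,97.7))
cv2.imwrite('pics/s2.png',np.hstack([cv2.resize(D['scene']['img'][160:310,230:430,::-1],(400,300)),cv2.resize(D['top']['img'][180:330,220:420,::-1],(400,300))]))
E
```

```text
jar ('top',) 'jar'
jar ('scene',) 'top'
jar_mat ('top',) 'jar_mat'
jar_mat ('scene',) 'top'
yellow_box ('top',) [0.5407 0.0507 0.1837] 0.031
yellow_box ('scene',) 'top'
scoop ('top',) [ 0.5569 -0.0762  0.1357] 0.046
scoop ('scene',) 'top'
blue_box ('top',) 'blue_box'
blue_box ('scene',) 'top'
[-0.477, 0.328, -0.081, 0.0, -0.0, -0.001]
```

View pics/s2.png

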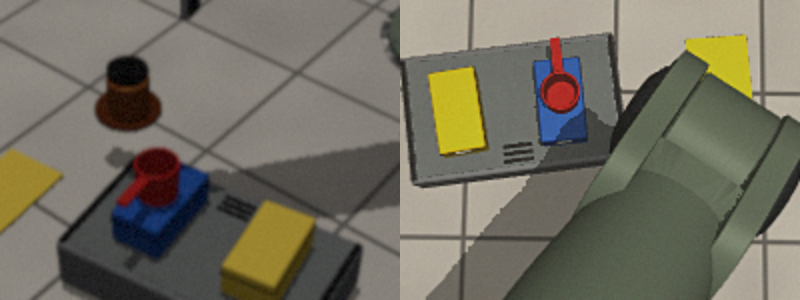

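move_arm --pt "1 -0.1 0.07 -0.08 0 0 0" --pt "1 -0.2 0.14 -0.08 0 0 0" --pt "1 -0.3 0.21 -0.08 0 0 0" --pt "1 -0.4 0.28 -0.08 0 0 0" --pt "1 -0.45 0.31 -0.08 0 0 0" --pt "1 -0.478 0.328 -0.08 0 0 0" --pt "1 -0.478 0.328 -0.08 0 0 0" --pt "1 -0.478 0.328 -0.08 0 0 0" --pt "1 -0.478 0.328 -0.08 0 0 0"

```text
time: 11.45
position: [0.5556, -0.077, 0.3945]
eef_rot: [-0.066, 0.998, -0.0, -0.0]
ft_force: [-0.8, -0.3, -0.2]
opening: 0.998
finger_force: 0.0
```

```bash
python3 - <<'E'
from h import *
print(row(.5565,-.0765,.125,97.7))
E
```

```text
[-0.003, 0.001, 0.383, -0.0, -0.001, -0.001]
```

move_arm --pt "1 -0.003 0.001 0.08 0 0 0" --pt "1 -0.003 0.001 0.16 0 0 0" --pt "1 -0.003 0.001 0.24 0 0 0" --pt "1 -0.003 0.001 0.32 0 0 0" --pt "1 -0.003 0.001 0.36 0 0 0" --pt "1 -0.003 0.001 0.383 0 0 0" --pt "1 -0.003 0.001 0.383 0 0 0" --pt "1 -0.003 0.001 0.383 0 0 0" --pt "0 -0.003 0.001 0.383 0 0 0" --pt "0 -0.003 0.001 0.383 0 0 0" --pt "0 -0.003 0.001 0.383 0 0 0" --pt "0 -0.003 0.001 0.383 0 0 0" --pt "0 -0.003 0.001 0.383 0 0 0" --pt "0 -0.003 0.001 0.383 0 0 0" --pt "0 -0.003 0.001 0.383 0 0 0" --pt "0 -0.003 0.001 0.383 0 0 0" --newtons 20

```text
time: 13.05
position: [0.5574, -0.0758, 0.2805]
eef_rot: [-0.067, 0.998, -0.0, 0.001]
ft_force: [-1.1, 0.2, 5.9]
opening: 0.532
finger_force: 20.2
```

```bash
python3 - <<'E'
from h import *
print(tool()[0],row(.5912,.2765,.225,97.7))
E
```

```text
[ 0.55738342 -0.07581702  0.28045202] [-0.27, 1.148, -0.331, -0.001, 0.001, 0.0]
```

move_arm --pt "0 0 0 -0.05 0 0 0" --pt "0 0 0 -0.12 0 0 0" --pt "0 0 0 -0.19 0 0 0" --pt "0 0 0 -0.26 0 0 0" --pt "0 0 0.03 -0.31 0 0 0" --pt "0 -0.02 0.09 -0.33 0 0 0" --pt "0 -0.04 0.18 -0.33 0 0 0" --pt "0 -0.07 0.28 -0.33 0 0 0" --pt "0 -0.09 0.38 -0.33 0 0 0" --pt "0 -0.11 0.48 -0.33 0 0 0" --pt "0 -0.13 0.58 -0.33 0 0 0" --pt "0 -0.16 0.68 -0.33 0 0 0" --pt "0 -0.19 0.78 -0.33 0 0 0" --pt "0 -0.21 0.87 -0.33 0 0 0" --pt "0 -0.23 0.94 -0.33 0 0 0" --pt "0 -0.24 0.98 -0.33 0 0 0" --pt "0 -0.25 1 -0.33 0 0 0" --pt "0 -0.25 1 -0.33 0 0 0"

```text
time: 14.85
position: [0.5914, 0.2318, 0.3783]
eef_rot: [-0.067, 0.998, -0.0, -0.0]
ft_force: [0.1, -0.7, -1.6]
opening: 0.533
finger_force: 20.7
```

```bash
python3 - <<'E'
from h import *
print(tool()[0],row(.5912,.2765,.034,97.7),manip.state()['opening'])
D,o=look(['scoop_mat','jar','jar_mat','blue_box','spray'])
cs={}
for n,z in (('jar',.005),('jar_mat',0),('blue_box',.06),('scoop_mat',0)):
    try: x,f,k=fit(n,z,D,o,(0,.15));print(n,np.round(x,4),round(f,3),k)
    except Exception as e: print(n,e)
cv2.imwrite('pics/s3.png',np.hstack([cv2.resize(D['scene']['img'][240:440,320:520,::-1],(400,400)),cv2.resize(D['top']['img'][150:350,100:300,::-1],(400,400))]))
E
```

```text
[0.59135338 0.23178178 0.37832975] [-0.02, 0.148, 0.632, -0.0, -0.0, 0.001] 0.5334082028483477
jar [ 0.3901 -0.2634  0.2473] 0.076 2
jar_mat [ 0.3936 -0.2637  0.3397] 0.107 2
blue_box [ 0.5531 -0.0743  0.0992] 0.061 2
scoop_mat [0.5915 0.2776 0.3206] 0.053 2
```

View pics/s3.png

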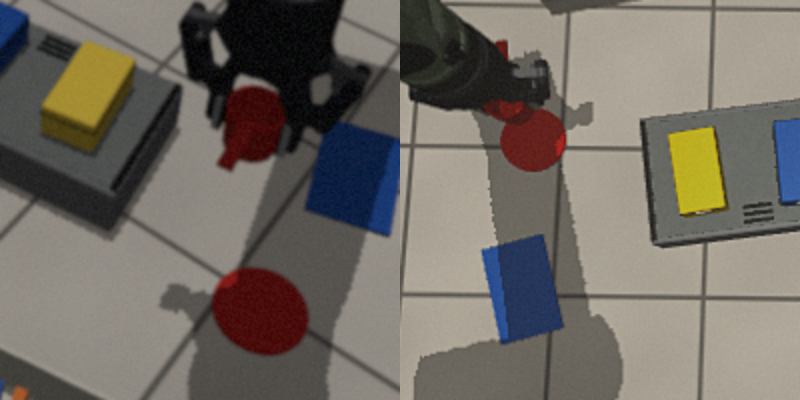

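move_arm --pt "0 -0.01 0.07 0 0 0 0" --pt "0 -0.02 0.13 0.03 0 0 0" --pt "0 -0.02 0.15 0.1 0 0 0" --pt "0 -0.02 0.15 0.18 0 0 0" --pt "0 -0.02 0.15 0.26 0 0 0" --pt "0 -0.02 0.15 0.34 0 0 0" --pt "0 -0.02 0.15 0.42 0 0 0" --pt "0 -0.02 0.15 0.5 0 0 0" --pt "0 -0.02 0.15 0.56 0 0 0" --pt "0 -0.02 0.15 0.6 0 0 0" --pt "0 -0.02 0.15 0.62 0 0 0" --pt "0 -0.02 0.15 0.63 0 0 0" --pt "0 -0.02 0.15 0.632 0 0 0" --pt "0 -0.02 0.15 0.632 0 0 0" --pt "0 -0.02 0.15 0.632 0 0 0" --pt "0 -0.02 0.15 0.632 0 0 0"

```text
time: 17.05
position: [0.5914, 0.277, 0.1897]
eef_rot: [-0.067, 0.998, 0.0, 0.001]
ft_force: [-0.4, -0.0, -0.1]
opening: 0.533
finger_force: 20.7
```

move_arm --pt "0 0 0 0.004 0 0 0" --pt "0 0 0 0.008 0 0 0" --pt "0 0 0 0.011 0 0 0" --pt "0 0 0 0.013 0 0 0" --pt "0 0 0 0.014 0 0 0" --pt "0 0 0 0.014 0 0 0"

```text
time: 17.65
position: [0.5911, 0.277, 0.1855]
eef_rot: [-0.067, 0.998, -0.0, 0.0]
ft_force: [-2.7, -0.9, 5.5]
opening: 0.531
finger_force: 20.9
```

move_arm --pt "0.65 0 0 0 0 0 0" --pt "0.8 0 0 0 0 0 0" --pt "1 0 0 0 0 0 0" --pt "1 0 0 0 0 0 0" --pt "1 0 0 0 0 0 0" --pt "1 0 0 0 0 0 0" --pt "1 0 0 -0.08 0 0 0" --pt "1 0 0 -0.2 0 0 0" --pt "1 0 0 -0.32 0 0 0" --pt "1 0 0 -0.44 0 0 0" --pt "1 0 0 -0.55 0 0 0" --pt "1 0.02 -0.1 -0.6 0 0 0" --pt "1 0.2 -0.25 -0.6 0 0 0" --pt "1 0.35 -0.25 -0.6 0 0 0" --pt "1 0.5 -0.25 -0.6 0 0 0" --pt "1 0.5 -0.25 -0.6 0 0 0" --pt "1 0.5 -0.25 -0.6 0 0 0"

```text
time: 19.35
position: [0.4511, 0.1823, 0.3652]
eef_rot: [-0.067, 0.998, 0.0, 0.0]
ft_force: [1.4, 0.1, -0.0]
opening: 0.997
finger_force: 0.0
```

```bash
python3 - <<'E'
from h import *
print(tool()[0])
D,o=look(['scoop','scoop_mat','jar','jar_mat','blue_box','yellow_box'])
for n,z in (('jar',.005),('blue_box',.06),('yellow_box',.06),('scoop',.005),('scoop_mat',0)):
    try: x,f,k=fit(n,z,D,o,(0,.15));print(n,np.round(x,4),round(f,3),k)
    except Exception as e: print(n,e)
print(row(.5531,-.0743,.18,96.3))
cv2.imwrite('pics/s4.png',np.hstack([cv2.resize(D['scene']['img'][160:460,270:570,::-1],(400,400)),cv2.resize(D['top']['img'][150:350,100:300,::-1],(400,400))]))
E
```

```text
[0.45114073 0.18229843 0.36516668]
jar [ 0.3912 -0.2636  0.2981] 0.071 2
blue_box [ 0.5532 -0.0751  0.1287] 0.071 2
yellow_box [0.539  0.0491 0.1862] 0.039 2
scoop [0.5914 0.2783 0.0953] 0.029 1
scoop_mat [0.5918 0.2796 0.3054] 0.359 2
[-0.217, -0.893, 0.1, -0.0, -0.0, 0.023]
```

View pics/s4.png

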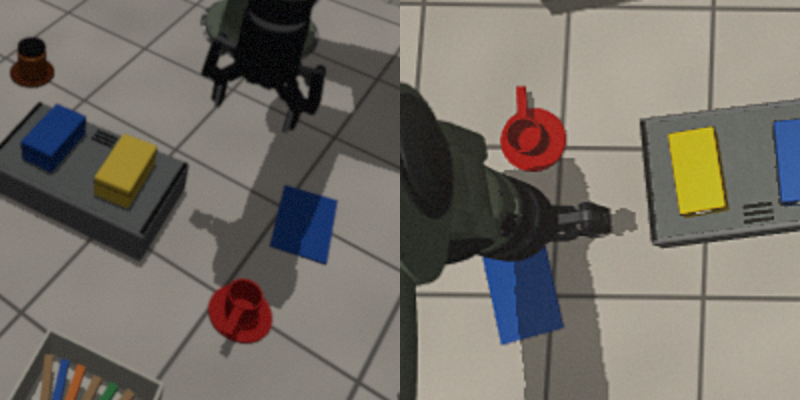

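```bash
python3 - <<'E'
from h import *
print(row(.5393,.0497,.2,100.6),row(.5393,.0497,.085,100.6))
E
```

```text
[-0.227, -0.478, 0.033, -0.0, -0.0, -0.048] [-0.227, -0.478, 0.417, -0.0, -0.0, -0.048]
```

move_arm --pt "1 -0.06 -0.12 0 0 0 -0.02" --pt "1 -0.12 -0.24 0 0 0 -0.048" --pt "1 -0.18 -0.36 0 0 0 -0.048" --pt "1 -0.21 -0.44 0.02 0 0 -0.048" --pt "1 -0.227 -0.478 0.033 0 0 -0.048" --pt "1 -0.227 -0.478 0.033 0 0 -0.048" --pt "1 -0.227 -0.478 0.1 0 0 -0.048" --pt "1 -0.227 -0.478 0.18 0 0 -0.048" --pt "1 -0.227 -0.478 0.26 0 0 -0.048" --pt "1 -0.227 -0.478 0.33 0 0 -0.048" --pt "1 -0.227 -0.478 0.38 0 0 -0.048" --pt "1 -0.227 -0.478 0.41 0 0 -0.048" --pt "1 -0.227 -0.478 0.417 0 0 -0.048" --pt "1 -0.227 -0.478 0.417 0 0 -0.048" --pt "1 -0.227 -0.478 0.417 0 0 -0.048"

```text
time: 21.55
position: [0.5396, 0.0498, 0.2406]
eef_rot: [-0.092, 0.996, -0.0, 0.001]
ft_force: [-0.1, -0.2, -0.1]
opening: 1.004
finger_force: 0.0
```

move_arm --pt "0 0 0 0 0 0 0" --pt "0 0 0 0 0 0 0" --pt "0 0 0 0 0 0 0" --pt "0 0 0 0 0 0 0" --pt "0 0 0 0 0 0 0" --pt "0 0 0 0 0 0 0" --pt "0 0 0 0 0 0 0" --pt "0 0 0 0 0 0 0" --newtons 45

```text
time: 22.35
position: [0.5396, 0.0496, 0.2404]
eef_rot: [-0.092, 0.996, 0.0, 0.001]
ft_force: [-1.2, 0.8, 5.7]
opening: 0.649
finger_force: 49.2
```

```bash
python3 - <<'E'
from h import *
print(tool()[0],row(.5954,-.2773,.21,93.8))
E
```

```text
[0.53961381 0.04955952 0.24044579] [0.017, -1.105, -0.414, 0.0, 0.001, 0.113]
```

move_arm --pt "0 0 0 -0.05 0 0 0" --pt "0 0 0 -0.12 0 0 0" --pt "0 0 0 -0.2 0 0 0" --pt "0 0 0 -0.28 0 0 0" --pt "0 0 -0.02 -0.36 0 0 0" --pt "0 0 -0.07 -0.4 0 0 0.01" --pt "0 0 -0.15 -0.414 0 0 0.02" --pt "0 0 -0.25 -0.414 0 0 0.04" --pt "0 0 -0.35 -0.414 0 0 0.06" --pt "0 0 -0.45 -0.414 0 0 0.08" --pt "0 0.01 -0.55 -0.414 0 0 0.1" --pt "0 0.01 -0.65 -0.414 0 0 0.113" --pt "0 0.01 -0.75 -0.414 0 0 0.113" --pt "0 0.01 -0.84 -0.414 0 0 0.113" --pt "0 0.017 -0.91 -0.414 0 0 0.113" --pt "0 0.017 -0.96 -0.414 0 0 0.113" --pt "0 0.017 -0.99 -0.414 0 0 0.113" --pt "0 0.017 -1 -0.414 0 0 0.113" --pt "0 0.017 -1 -0.414 0 0 0.113"

```text
time: 24.25
position: [0.5894, -0.246, 0.3637]
eef_rot: [-0.033, 0.999, 0.0, -0.0]
ft_force: [1.0, -0.3, -3.2]
opening: 0.648
finger_force: 48.8
```

```bash
python3 - <<'E'
from h import *
s=manip.state();print(tool()[0],s['opening'],s['ft_force'],row(.5954,-.2773,.036,93.8))
D,o=look(['yellow_mat','yellow_box'])
p=tool()[0]
x,f,k=fit('yellow_mat',0,D,o,(0,.15));print(np.round(x,4),np.degrees(x[2]),f,k)
cv2.imwrite('pics/s5.png',np.hstack([cv2.resize(D['scene']['img'][150:350,120:320,::-1],(400,400)),cv2.resize(D['top']['img'][150:350,290:490,::-1],(400,400))]))
E
```

```text
[ 0.58935504 -0.24597313  0.36370613] 0.6478557689006796 [ 1.04801163 -0.28743763 -3.18096372] [-0.013, -0.106, 0.577, 0.001, -0.0, 0.0]
[ 0.5453 -0.5095 -1.4707] -84.26559443576025 0.6192519807363679 2
```

View pics/s5.png

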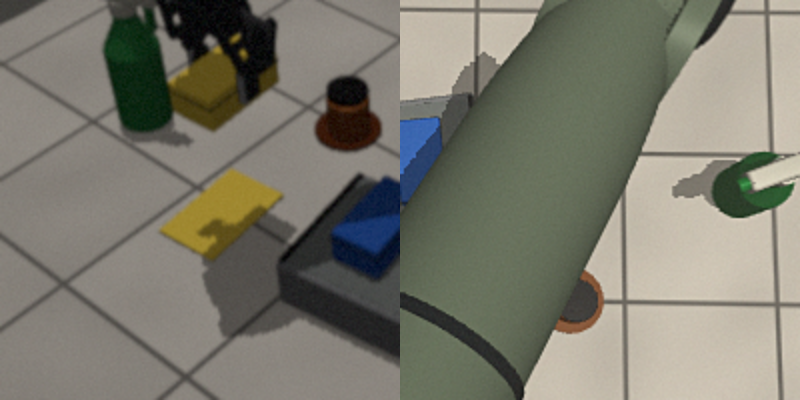

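move_arm --pt "0 -0.006 -0.05 0 0 0 0" --pt "0 -0.013 -0.09 0.02 0 0 0" --pt "0 -0.013 -0.106 0.08 0 0 0" --pt "0 -0.013 -0.106 0.16 0 0 0" --pt "0 -0.013 -0.106 0.24 0 0 0" --pt "0 -0.013 -0.106 0.32 0 0 0" --pt "0 -0.013 -0.106 0.4 0 0 0" --pt "0 -0.013 -0.106 0.47 0 0 0" --pt "0 -0.013 -0.106 0.52 0 0 0" --pt "0 -0.013 -0.106 0.55 0 0 0" --pt "0 -0.013 -0.106 0.57 0 0 0" --pt "0 -0.013 -0.106 0.577 0 0 0" --pt "0 -0.013 -0.106 0.577 0 0 0" --pt "0 -0.013 -0.106 0.577 0 0 0" --pt "0 -0.013 -0.106 0.577 0 0 0"

```text
time: 26.05
position: [0.5957, -0.2779, 0.1917]
eef_rot: [-0.033, 0.999, -0.0, 0.001]
ft_force: [-0.2, -0.0, -3.6]
opening: 0.651
finger_force: 48.8
```

```bash
python3 - <<'E'
from h import *
print(tool()[0],row(.5954,-.2773,.0305,93.8))
E
```

```text
[ 0.59571086 -0.27788577  0.19165602] [0.001, 0.002, 0.022, -0.001, 0.001, 0.0]
```

move_arm --pt "0 0 0.002 0.006 0 0 0" --pt "0 0 0.002 0.012 0 0 0" --pt "0 0 0.002 0.016 0 0 0" --pt "0 0 0.002 0.019 0 0 0" --pt "0 0 0.002 0.021 0 0 0" --pt "0 0 0.002 0.021 0 0 0"

```text
time: 26.65
position: [0.5952, -0.2771, 0.1855]
eef_rot: [-0.033, 0.999, 0.0, 0.0]
ft_force: [-3.1, 1.1, 5.5]
opening: 0.647
finger_force: 49.8
```

move_arm --pt "0.75 0 0 0 0 0 0" --pt "0.85 0 0 0 0 0 0" --pt "1 0 0 0 0 0 0" --pt "1 0 0 0 0 0 0" --pt "1 0 0 0 0 0 0" --pt "1 0 0 -0.08 0 0 0" --pt "1 0 0 -0.2 0 0 0" --pt "1 0 0 -0.32 0 0 0" --pt "1 0 0 -0.44 0 0 0" --pt "1 0 0 -0.52 0 0 0" --pt "1 0.1 0.1 -0.56 0 0 0" --pt "1 0.2 0.25 -0.56 0 0 0" --pt "1 0.3 0.4 -0.56 0 0 0" --pt "1 0.45 0.55 -0.56 0 0 0" --pt "1 0.6 0.7 -0.56 0 0 0" --pt "1 0.7 0.85 -0.56 0 0 0" --pt "1 0.7 0.95 -0.56 0 0 0" --pt "1 0.7 0.95 -0.56 0 0 0" --pt "1 0.7 0.95 -0.56 0 0 0"

```text
time: 28.55
position: [0.3655, -0.0051, 0.3527]
eef_rot: [-0.035, 0.999, 0.0, 0.0]
ft_force: [0.5, 0.1, 0.2]
opening: 1.001
finger_force: 0.0
```

```bash
python3 - <<'E'
from h import *
print(tool()[0])
D,o=look(list(M))
for n,z in (('jar',.005),('blue_box',.06),('yellow_box',.005),('scoop',.005),('caddy',0)):
    try: x,f,k=fit(n,z,D,o,(0,.15));print(n,np.round(x,4),round(np.degrees(x[2]),1),round(f,3),k)
    except Exception as e: print(n,e)
print(row(.5532,-.0747,.2,96.8))
cv2.imwrite('pics/s6.png',D['top']['img'][100:400,50:550,::-1])
E
```

```text
[ 0.36550997 -0.00512065  0.3526956 ]
jar [ 0.3905 -0.2636  0.1197] 6.9 0.07 2
blue_box [ 0.5528 -0.0748  0.11  ] 6.3 0.053 2
yellow_box [ 0.5947 -0.2775  0.0513] 2.9 0.038 2
scoop [0.5898 0.2759 0.1403] 8.0 0.062 2
caddy [ 0.5498 -0.0145  0.1348] 7.7 0.016 2
[-0.605, -0.267, -0.007, -0.0, 0.0, -0.05]
```

View pics/s6.png

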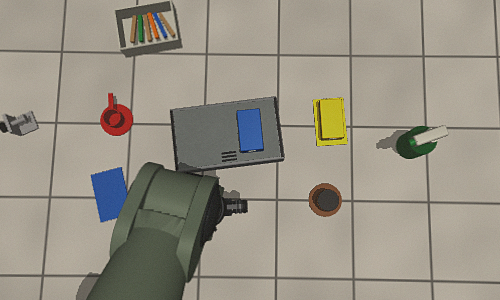

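move_arm --pt "1 -0.11 -0.05 0 0 0 -0.02" --pt "1 -0.22 -0.1 0 0 0 -0.04" --pt "1 -0.33 -0.15 0 0 0 -0.042" --pt "1 -0.44 -0.2 0 0 0 -0.042" --pt "1 -0.54 -0.24 0 0 0 -0.042" --pt "1 -0.605 -0.267 0 0 0 -0.042" --pt "1 -0.605 -0.267 0 0 0 -0.042" --pt "1 -0.605 -0.267 0.05 0 0 -0.042" --pt "1 -0.605 -0.267 0.13 0 0 -0.042" --pt "1 -0.605 -0.267 0.21 0 0 -0.042" --pt "1 -0.605 -0.267 0.28 0 0 -0.042" --pt "1 -0.605 -0.267 0.34 0 0 -0.042" --pt "1 -0.605 -0.267 0.37 0 0 -0.042" --pt "1 -0.605 -0.267 0.376 0 0 -0.042" --pt "1 -0.605 -0.267 0.376 0 0 -0.042" --pt "1 -0.605 -0.267 0.376 0 0 -0.042"

```text
time: 31.25
position: [0.5536, -0.0746, 0.2407]
eef_rot: [-0.055, 0.998, -0.0, 0.001]
ft_force: [-0.1, -0.3, -0.2]
opening: 1.002
finger_force: 0.0
```

move_arm --pt "0 0 0 0 0 0 0" --pt "0 0 0 0 0 0 0" --pt "0 0 0 0 0 0 0" --pt "0 0 0 0 0 0 0" --pt "0 0 0 0 0 0 0" --pt "0 0 0 0 0 0 0" --pt "0 0 0 0 0 0 0" --pt "0 0 0 0 0 0 0" --newtons 45

```text
time: 32.05
position: [0.5536, -0.0746, 0.2405]
eef_rot: [-0.055, 0.998, -0.0, 0.001]
ft_force: [-0.5, 0.7, 5.9]
opening: 0.648
finger_force: 49.7
```

```bash
python3 - <<'E'
from h import *
print(tool()[0],row(.399,.2797,.21,106.2))
E
```

```text
[ 0.55362269 -0.0745645   0.24049562] [0.382, 1.23, -0.415, -0.0, 0.001, -0.165]
```

move_arm --pt "0 0 0 -0.05 0 0 0" --pt "0 0 0 -0.12 0 0 0" --pt "0 0 0 -0.2 0 0 0" --pt "0 0 0 -0.28 0 0 0" --pt "0 0.01 0.02 -0.36 0 0 0" --pt "0 0.03 0.08 -0.4 0 0 -0.02" --pt "0 0.05 0.17 -0.415 0 0 -0.04" --pt "0 0.08 0.27 -0.415 0 0 -0.06" --pt "0 0.11 0.37 -0.415 0 0 -0.08" --pt "0 0.14 0.47 -0.415 0 0 -0.1" --pt "0 0.17 0.57 -0.415 0 0 -0.12" --pt "0 0.2 0.67 -0.415 0 0 -0.14" --pt "0 0.23 0.77 -0.415 0 0 -0.16" --pt "0 0.26 0.86 -0.415 0 0 -0.165" --pt "0 0.29 0.93 -0.415 0 0 -0.165" --pt "0 0.31 0.98 -0.415 0 0 -0.165" --pt "0 0.32 1 -0.415 0 0 -0.165" --pt "0 0.32 1 -0.415 0 0 -0.165" --pt "0 0.32 1 -0.415 0 0 -0.165"

```text
time: 33.95
position: [0.4246, 0.2128, 0.3638]
eef_rot: [-0.141, 0.99, -0.0, -0.0]
ft_force: [0.0, 0.1, -4.1]
opening: 0.647
finger_force: 49.0
```

```bash
python3 - <<'E'
from h import *
s=manip.state();print(tool()[0],s['opening'],s['ft_force'],row(.3995,.2797,.036,106.2))
E
```

```text
[0.42463685 0.21278759 0.36384978] 0.6474348966881225 [ 0.03757773  0.07965458 -4.0917199 ] [0.018, 0.238, 0.577, -0.0, -0.001, 0.001]
```

move_arm --pt "0 0.006 0.07 0 0 0 0" --pt "0 0.012 0.15 0 0 0 0" --pt "0 0.018 0.21 0.02 0 0 0" --pt "0 0.018 0.238 0.08 0 0 0" --pt "0 0.018 0.238 0.16 0 0 0" --pt "0 0.018 0.238 0.24 0 0 0" --pt "0 0.018 0.238 0.32 0 0 0" --pt "0 0.018 0.238 0.4 0 0 0" --pt "0 0.018 0.238 0.47 0 0 0" --pt "0 0.018 0.238 0.52 0 0 0" --pt "0 0.018 0.238 0.55 0 0 0" --pt "0 0.018 0.238 0.57 0 0 0" --pt "0 0.018 0.238 0.577 0 0 0" --pt "0 0.018 0.238 0.577 0 0 0" --pt "0 0.018 0.238 0.577 0 0 0"

```text
time: 35.45
position: [0.4001, 0.2802, 0.1917]
eef_rot: [-0.141, 0.99, 0.0, 0.001]
ft_force: [-0.2, 0.2, -4.1]
opening: 0.645
finger_force: 49.2
```

```bash
python3 - <<'E'
from h import *
print(tool()[0],row(.3995,.2797,.0305,106.2))
E
```

```text
[0.40006925 0.28021496 0.19167011] [0.002, -0.001, 0.022, 0.0, 0.001, 0.0]
```

move_arm --pt "0 0 0 0.006 0 0 0" --pt "0 0 0 0.012 0 0 0" --pt "0 0 0 0.016 0 0 0" --pt "0 0 0 0.019 0 0 0" --pt "0 0 0 0.021 0 0 0" --pt "0 0 0 0.021 0 0 0"

```text
time: 36.05
position: [0.3996, 0.2801, 0.1855]
eef_rot: [-0.141, 0.99, -0.0, 0.0]
ft_force: [-2.4, -1.6, 5.5]
opening: 0.646
finger_force: 50.4
```

move_arm --pt "0.75 0 0 0 0 0 0" --pt "0.85 0 0 0 0 0 0" --pt "1 0 0 0 0 0 0" --pt "1 0 0 0 0 0 0" --pt "1 0 0 0 0 0 0" --pt "1 0 0 -0.08 0 0 0" --pt "1 0 0 -0.2 0 0 0" --pt "1 0 0 -0.32 0 0 0" --pt "1 0 0 -0.44 0 0 0" --pt "1 0 0 -0.56 0 0 0" --pt "1 0 -0.1 -0.65 0 0 0" --pt "1 0 -0.25 -0.65 0 0 0" --pt "1 0.05 -0.4 -0.65 0 0 0" --pt "1 0.05 -0.55 -0.65 0 0 0" --pt "1 0.05 -0.7 -0.65 0 0 0" --pt "1 0.05 -0.85 -0.65 0 0 0" --pt "1 0.05 -0.85 -0.65 0 0 0" --pt "1 0.05 -0.85 -0.65 0 0 0"

```text
time: 37.85
position: [0.4566, 0.0301, 0.3796]
eef_rot: [-0.14, 0.99, 0.0, -0.0]
ft_force: [-0.6, 0.5, -0.4]
opening: 1.0
finger_force: 0.0
```

```bash
python3 - <<'E'
from h import *
D,o=look(list(M))
for n,z in (('jar',.005),('blue_box',.005),('yellow_box',.005),('scoop',.005),('blue_mat',0),('yellow_mat',0),('scoop_mat',0)):
    try: x,f,k=fit(n,z,D,o,(0,.25));print(n,np.round(x,4),round(np.degrees(x[2]),1),round(f,3),k)
    except Exception as e: print(n,e)
cv2.imwrite('pics/s7t.png',cv2.resize(D['top']['img'][140:340,110:510,::-1],(800,400)))
cv2.imwrite('pics/s7s.png',D['scene']['img'][:,:,::-1])
E
```

```text
jar [ 0.3901 -0.2637  0.2713] 15.5 0.072 2
blue_box [ 0.5907  0.0129 -1.4577] -83.5 0.91 2
yellow_box [ 0.595  -0.2768  0.0873] 5.0 0.063 2
scoop [0.5898 0.2759 0.0862] 4.9 0.051 1
blue_mat [ 0.5373 -0.0099  0.3206] 18.4 0.869 2
yellow_mat [ 0.595  -0.2761  0.0778] 4.5 0.28 2
scoop_mat [0.4181 0.2857 0.7604] 43.6 0.424 1
```

View pics/s7t.png

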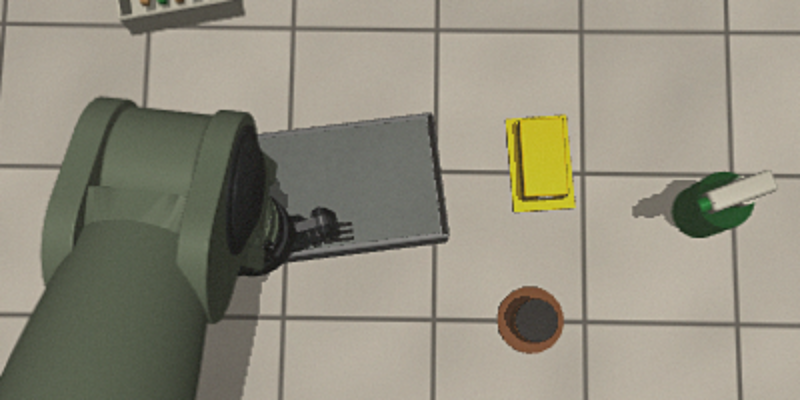

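View pics/s7s.png

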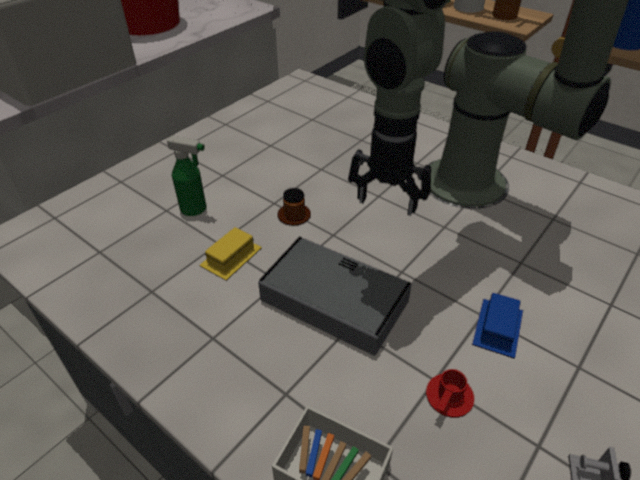

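```bash
python3 -c "
from bench import manip
print(manip.hand_in())"
```

```text
the job is handed in; nothing more can be done
None
```

The job is handed in: the jar, then the scoop, then the yellow and blue boxes were set down gently on their mats, upright and looking centred in the last pictures. The blue box's final position was not re-measured because the arm hid it from the top camera. The spray bottle was left untouched.

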